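# Push the instrument cassette home into the corner fence

### The arm

A 6-joint arm with a two-finger parallel gripper is mounted at the origin on a cart in front of the work surface, level with it; the furniture and walls round the work are solid. World frame = base frame: x ahead of the robot, y to its left, z up, the work surface at z = 0. Lengths are in m, angles in rad, forces in N, time in s.
With the tool pointing down it reaches from about 0.35 to 0.85 m from the base axis. Payload 8.1 kg.
Tool frame: the origin (TCP) lies on the centre line of the jaws, within the pads' length; the fingertips stand 22 mm ahead of it and the grasp point (between the pads) lies 3 mm ahead of it; z points along the fingers, y is the line along which they close (so a half turn about z gives the same grasp; the last joint's range is limited). The gripper opens to 93 mm and grips with 3 to 60 N. Pads are 15 mm wide; open, the fingers measure 128 mm over their backs; the gripper's body (75 mm by 188 mm) begins 65 mm behind the grasp point.
Start: joints at [-1.43, 0.13, 1.488, -0, 1.523, -0.085], TCP at [0.134, -0.585, 0.216] pointing down, gripper open.
Joint ranges: [-2.96, 2.96], [-0.89, 2.26], [0.02, 2.5], [-1.34, 4.48], [0, 2.73], [-2.66, 2.66]. Speed limits (rad/s): [2.39, 2.39, 2.79, 3.14, 3.14, 3.14].

### API

Orientations are given as a rotation vector (axis times angle).
In Python, from plant import robot gives the robot as it stands.
- The arm moves only by the shell command python3 inch.py 'ROWS' [FORCE]. ROWS is a JSON object whose key "deltas" holds a list of rows, 1 to 20 of them, each of 5 numbers: the finger opening in m, then dx, dy, dz in shares of the most that a row can go, 1 being 50 mm, then a turn about the tool's z in parts of the range, where 1.0 means 4 rad; each row shifts and turns the commanded pose from where the row before left it, along the tool's axes as they then stand; what a row does not reach is not made up. A row lasts 1/10 s, in which the tool goes at most 0.05 m and 0.15 rad, less where a joint would pass 70% of its speed; a pose out of reach is approached as far as the arm can. The fingers move at their own pace and stop on an object; FORCE is the grip in N (left out, the last holds). Time passes only in rows, so rows that do not move let the fingers close. It prints the time, the measured TCP pose, the force, the opening and the grip force at its end. Input that does not fit is refused with a message, and nothing moves.
- robot.read_state(): the state, without advancing time (a new reading comes with each control period).
- robot.read_camera(name): name is "side" or "top"; returns a dict with "image" (420x560x3 uint8, red, green, blue), "fx", "fy", "cx", "cy" (pixels), "R" (3x3) and "t" (3): a world point X has camera coordinates R X + t. Camera axes: x right, y down, z forward; pixel columns grow to the right and rows downward; lengths in m; the calibration is good to about 2 mm. A picture is of the moment at which its call begins. There is no depth.
- robot.close_job(): hands the job in; it is judged then, once.
The state is a dict: "t": time; "q": joint angles; "dq": joint speeds; "joint_torque": joint torques, N m; "tool_pos": TCP position; "orientation": TCP orientation; "force": force on the tool from outside, world axes, zero at the start; "wrist_torque": the same for the moment, N m; "opening": finger opening in m; "gripper_force": force on a finger pad.
Only numpy, scipy, OpenCV 4.12 (cv2) and the standard library are available. Lean on these libraries where they do the work, as an engineer would, in place of code of your own. Each camera call takes 0.05 s, during which the arm holds its last target. There are 200 camera calls.

### The job

Push the perforated steel instrument cassette along the counter into the inside corner of the aluminium L-shaped fence, until its far long side (the one that faces the long rail) lies flush along the long rail and its left end is up against the short stop. Only push it with the fingers: do not lift or tip it, and leave the dish, timer, syringe and tray of clips where they are. Finish with the hand clear of everything.

Things in the scene. Friction and masses are not known exactly. Their poses are not given: they have to be found in the camera images.
- cassette: Loose closed perforated steel cassette, 0.3 to 0.5 kg, lid fixed shut, 26 mm high. Origin on the underside near the middle (z about -0.002 when flat). x across it, to the hinged rear side, which faces roughly away from the robot; y along it, to the robot's left. Walls from the origin: rear x +38 mm, front x -41 mm, ends y +-85 mm. Starts within 0.35 rad of the fence, before its long rail.
- fence: Aluminium L-shaped fence screwed to the counter; rails 14 mm thick, 18 mm high. Origin at the INSIDE corner, on the counter. Long rail: inner face is the plane x = 0, running 240 mm from the corner in -y (robot's right). Short stop: inner face is the plane y = 0, running 74 mm from the corner in -x (to the robot). Cassette home: its origin at x -0.038, y -0.085 here, axes parallel.
- kidney_dish: Shallow stainless kidney dish, 201 x 95 x 33 mm, left of the work; leave alone. Origin at the centre of its underside.
- syringe: Clear plastic syringe, 134 mm long, 26 mm wide, 17 mm high, lying to the right of the work; leave alone. Origin at the centre of its underside, y along it.
- tray_clips: Small clear plastic tray of clips, 101 x 91 x 33 mm, right of the work; leave alone. Origin at the centre of its underside.
- bench_timer: Round blue and white timer, 66 mm across, 44 mm high, left of the work; leave alone. Origin at the centre of its underside.

How it is judged:
By the outcome, as a careful person would: the job done as asked, in the order asked, and still so for the second after the job is handed in, with the robot touching nothing.
It also fails if it takes over 54 s, if anything falls off the work surface, if the arm or the gripper's body presses on something with over 40 N, if the wrist force passes 120 N, or if a joint passes its speed limit or range.

## Working session

There is one attempt and no reset: what is moved stays moved. The work goes in short steps, Python scripts to look and compute and a shell command to move; the robot and the scene stay as the last step left them, time stands still between calls to the robot, and variables do not carry over. Pictures are saved under pics/ and viewed, at most 10 in all, crops included, and the job is handed in when it is done.

```bash
mkdir -p pics; ls
python3 - <<'E'
from plant import robot
import cv2,numpy as np
for n in("top","side"):
    c=robot.read_camera(n); cv2.imwrite(f"pics/{n}0.png",c["image"][:,:,::-1]); np.savez(f"{n}0.npz",**c)
    print(n,c["fx"],c["cx"],c["cy"],np.round(c["R"],3).tolist(),c["t"])
s=robot.read_state();print(s["t"],s["tool_pos"],s["orientation"],s["opening"])
E
```

```text
inch.py
pics
plant.py
top 414.19215555113755 280.5486130004518 208.09227806051706 [[0.001, -1.0, 0.011], [-0.993, -0.002, -0.12], [0.12, -0.011, -0.993]] [4.38017072e-04 6.00378141e-01 1.45557635e+00]
side 472.63795166616103 285.4236164954039 213.70740368373234 [[0.978, -0.208, -0.003], [-0.183, -0.851, -0.492], [0.1, 0.482, -0.87]] [-0.56196488  0.11913332  1.32284801]
0.1 [ 0.13427188 -0.58422424  0.21457438] [-3.11987226e+00 -3.53683993e-01  9.07883659e-05] 0.09305323479137742
```

View pics/top0.png

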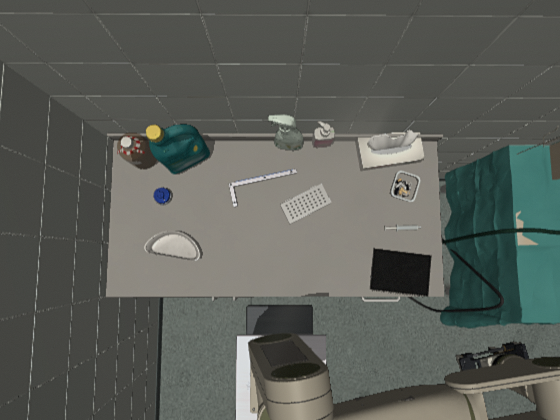

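View pics/side0.png

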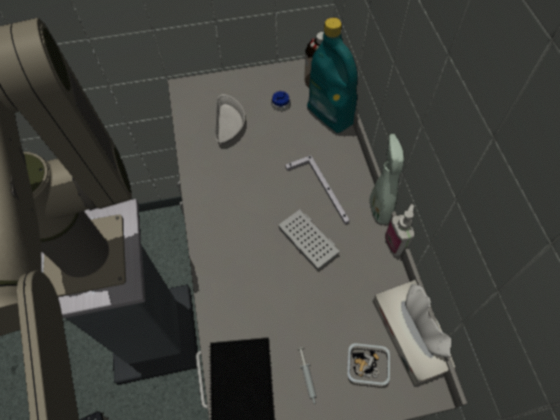

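The top view shows the fence corner near (231,186), the rail running to (297,171) and the stop to (236,206). The cassette is centred near (306,203). In the side view the fence corner is near (311,160) and the cassette near (308,240).

```bash
cat > h.py <<'E'
import cv2,numpy as np
def proj(c,X):
    p=c["R"]@np.asarray(X,float)+c["t"]; return np.array([c["fx"]*p[0]/p[2]+c["cx"],c["fy"]*p[1]/p[2]+c["cy"]])
def ray(c,uv,z):
    uv=np.asarray(uv,float).reshape(-1,2)
    d=np.c_[(uv[:,0]-c["cx"])/c["fx"],(uv[:,1]-c["cy"])/c["fy"],np.ones(len(uv))]@c["R"]
    o=-c["R"].T@c["t"]; return (o+d*((z-o[2])/d[:,2])[:,None])[:,:2]
def ortho(c,z,x0=.36,x1=.76,y0=-.25,y1=.25,s=1500):
    # rectify plane z: image row=-x, col=-y ; s px/m
    w=[(x1,y1),(x1,y0),(x0,y0),(x0,y1)]
    H=cv2.getPerspectiveTransform(np.float32([proj(c,(*p,z)) for p in w]),np.float32([[0,0],[(y1-y0)*s,0],[(y1-y0)*s,(x1-x0)*s],[0,(x1-x0)*s]]))
    return cv2.warpPerspective(c["image"],H,(int((y1-y0)*s),int((x1-x0)*s)),flags=cv2.INTER_CUBIC)
E
python3 - <<'E'
from h import *
for n in("top","side"):
    c=dict(np.load(n+"0.npz"))
    print(n,ray(c,[[231,186],[297,171],[306,203]] if n=="top" else [[311,160],[347,219],[308,240]],.02).round(3).tolist())
    cv2.imwrite(f"pics/o_{n}.png",ortho(c,.02)[:,:,::-1])
E
```

```text
top [[0.683, 0.183], [0.74, -0.059], [0.621, -0.092]]
side [[0.692, 0.174], [0.745, -0.049], [0.62, -0.091]]
```

View pics/o_top.png

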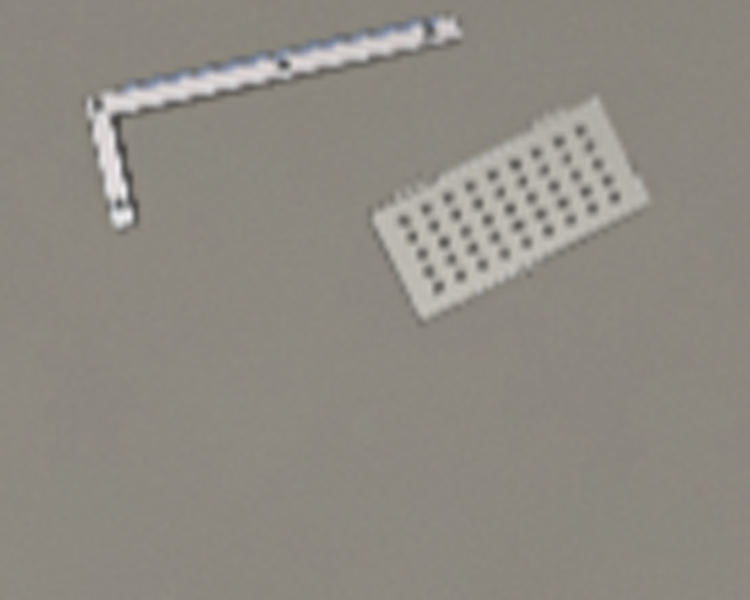

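View pics/o_side.png

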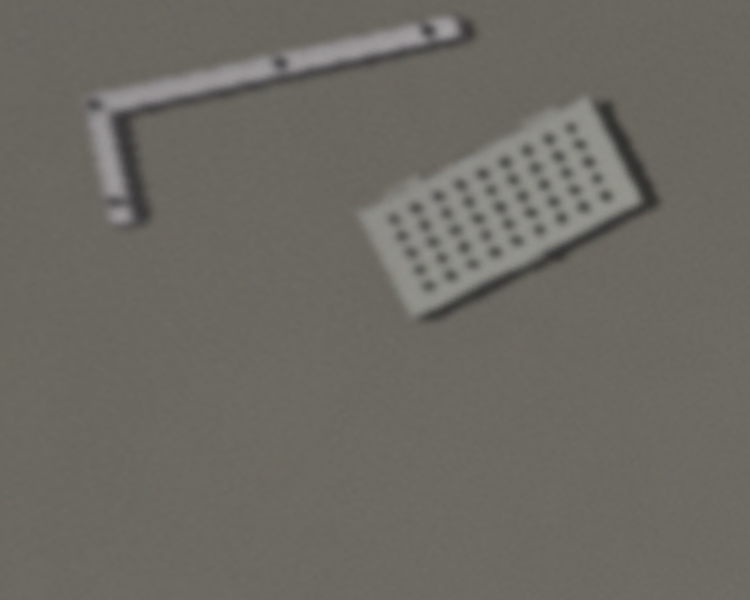

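The rectified views (1500 px/m, z=0.02) show the inside corner near (116,112) and the rail running to (460,38). The cassette's corners are at about (372,213), (423,320), (648,200) and (597,97). It is rotated about 0.28 rad relative to the fence.

```bash
cat >> h.py <<'E'
S=1500
def w(p): p=np.asarray(p,float); return np.c_[.76-(p[:,1]+.5)/S,.25-(p[:,0]+.5)/S]
def blobs(c,z,k):
    g=cv2.cvtColor(ortho(c,z),cv2.COLOR_RGB2GRAY); m=(g>np.median(g)+k).astype(np.uint8)
    m=cv2.morphologyEx(m,cv2.MORPH_CLOSE,np.ones((15,15),np.uint8))
    return sorted(cv2.findContours(m,cv2.RETR_EXTERNAL,cv2.CHAIN_APPROX_NONE)[0],key=cv2.contourArea)[::-1]
def fr(p,yaw,o): # world -> frame
    cs,sn=np.cos(yaw),np.sin(yaw); return (p-o)@np.array([[cs,-sn],[sn,cs]])
def cassette(c,k=25):
    b=max((q for q in blobs(c,.024,k)if cv2.contourArea(q)>15000),key=lambda q:-abs(cv2.contourArea(q)-.079*.17*S*S))
    P=w(b[:,0]); yaw=cv2.minAreaRect(np.float32(P)); (cx,a,t)=yaw
    box=cv2.boxPoints(yaw); e=box[1]-box[0]; 
    if np.hypot(*e)<np.hypot(*(box[2]-box[1])): e=box[2]-box[1]
    if e[1]<0:e=-e
    y=np.arctan2(-e[0],e[1]); q=fr(P,y,np.array(cx))
    lx,hx,ly,hy=[np.median(v) for v in (q[q[:,0]<-.03,0],q[q[:,0]>.03,0],q[(q[:,1]<-.075)&(abs(q[:,0])<.03),1],q[(q[:,1]>.075)&(abs(q[:,0])<.03),1])]
    # refine yaw on front edge
    f=q[(q[:,0]<lx+.004)&(q[:,0]>lx-.004)&(abs(q[:,1])<.07)]; y2=y-np.polyfit(f[:,1],f[:,0],1)[0]
    R=np.array([[np.cos(y2),-np.sin(y2)],[np.sin(y2),np.cos(y2)]])
    o=np.array(cx)+R@[lx+.041,(ly+hy)/2]
    return o,y2,(hx-lx,hy-ly)
def fence(c,k=25):
    # longest thin blob: lines through inner edges
    b=[q for q in blobs(c,.018,k) if 2500<cv2.contourArea(q)<14000][0]; P=w(b[:,0])
    o=np.array([.685,.173]);y=.212
    for _ in range(4):
        q=fr(P,y,o)
        i=q[(q[:,1]<-.03)&(q[:,1]>-.22)&(abs(q[:,0])<.006)]; j=q[(q[:,0]<-.02)&(q[:,0]>-.065)&(abs(q[:,1])<.006)]
        s,dx=np.polyfit(i[:,1],i[:,0],1); y-=s; dy=np.median(j[:,1])
        o=o+np.array([[np.cos(y),-np.sin(y)],[np.sin(y),np.cos(y)]])@[dx,dy]
    q=fr(P,y,o); u=q[(q[:,1]<-.03)&(q[:,1]>-.22)&(q[:,0]>.007),0]
    return o,y,np.median(u),q[:,1].min()
E
python3 - <<'E'
from h import *
for n in("top","side"):
    c=dict(np.load(n+"0.npz"))
    for k in (20,30):
        print(n,k,*cassette(c,k),*fence(c,k))
E
```

```text
top 20 [ 0.62260994 -0.08846672] 0.4930000900253284 (np.float64(0.07803047913312913), np.float64(0.16896413532892868)) [0.6836147 0.1778217] 0.2216095424095407 0.012367402058222515 -0.24139934914828243
top 30 [ 0.62323962 -0.08780909] 0.4933470658618544 (np.float64(0.07561133154233302), np.float64(0.16725412374734877)) [0.68400692 0.178131  ] 0.22173866970160813 0.011143722019795223 -0.24081825230611245
  return _methods._mean(a, axis=axis, dtype=dtype,
  ret = ret.dtype.type(ret / rcount)
Traceback (most recent call last):
  File "h.py", line 41, in fence
    s,dx=np.polyfit(i[:,1],i[:,0],1); y-=s; dy=np.median(j[:,1])
         ~~~~~~~~~~^^^^^^^^^^^^^^^^^
TypeError: expected non-empty vector for x
```

Run:
```python
from h import *
c=dict(np.load("top0.npz")); o,y,_,_=fence(c,25); co,cy,_=cassette(c,25)
def R(y):return np.array([[np.cos(y),-np.sin(y)],[np.sin(y),np.cos(y)]])
P=[]
for n in("top","side"):
    c=dict(np.load(n+"0.npz")); im=ortho(c,.018)[:,:,::-1].copy()
    px=lambda p:tuple(int(round(v)) for v in((.25-p[1])*S,(.76-p[0])*S))
    for L in([(-.074,0),(0,0),(0,-.24)],):
        for a,b in zip(L,L[1:]): cv2.line(im,px(o+R(y)@a),px(o+R(y)@b),(0,0,255),1)
    L=[(-.041,-.085),(-.041,.085),(.038,.085),(.038,-.085),(-.041,-.085)]
    for a,b in zip(L,L[1:]): cv2.line(im,px(co+R(cy)@a),px(co+R(cy)@b),(255,0,0),1)
    P.append(im[0:345,60:660])
    b=blobs(c,.018,25); print(n,[(cv2.contourArea(q),cv2.boundingRect(q)) for q in b[:4]])
im=np.vstack([cv2.resize(p,None,fx=.86,fy=.86) for p in P]);cv2.imwrite("pics/ov.png",im);print(im.shape)
```

```text
top [(29474.5, (374, 97, 274, 221)), (8848.0, (87, 18, 374, 210))]
side [(28821.0, (361, 99, 274, 214)), (4392.0, (88, 57, 184, 164)), (2665.5, (285, 17, 170, 52))]
(594, 516, 3)
```

View pics/ov.png

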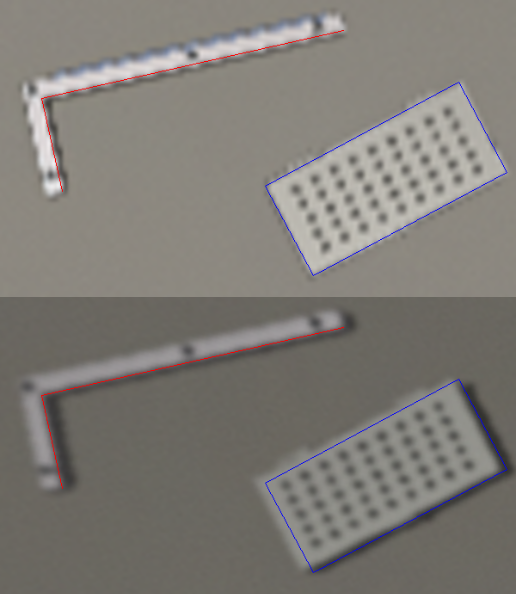

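The overlay confirms both poses to about 3 mm. The fence corner is at (0.684,0.178) with yaw 0.222, and the cassette is at (0.623,-0.088) with yaw 0.493. I'll move the hand in front of the cassette's front wall at height and turn it to match.

Careful with the scale: shifts go in shares of 50 mm and turns go in shares of 4 rad. That gives: 0.0324 m is 0.648, -0.0222 m is -0.444, -0.13 rad / 4 = -0.0325.

```bash
python3 inch.py '{"deltas":[[0.093,0.648,-0.444,0,0],[0.093,0.648,-0.444,0,0],[0.093,0.648,-0.444,0,0],[0.093,0.648,-0.444,0,0],[0.093,0.648,-0.444,0,0],[0.093,0.648,-0.444,0,0],[0.093,0.648,-0.444,0,0],[0.093,0.648,-0.444,0,0],[0.093,0.648,-0.444,0,0],[0.093,0.648,-0.444,0,0],[0.093,0.648,-0.444,0,0],[0.093,0.648,-0.444,0,0],[0.093,0.648,-0.444,0,0],[0.093,0.648,-0.444,0,0],[0.093,0.648,-0.444,0,0],[0.093,0.648,-0.444,0,0],[0.093,0,0,0,-0.0325],[0.093,0,0,0,-0.0325],[0.093,0,0,0,0]]}' 20
cat > st.py <<'E'
from h import *; from plant import robot; from scipy.spatial.transform import Rotation as Ro
import sys
s=robot.read_state(); p=s["tool_pos"]; M=Ro.from_rotvec(s["orientation"]).as_matrix()
psi=np.arctan2(M[1,0],M[0,0]); fo=np.array([.6838,.178]);fy=.2217
print("t",s["t"],"tcp",np.round(p,4),"psi",psi,"q",np.round(s["q"],2),"F",np.round(s["force"],1))
print("tcp in fence",fr(np.array(p[:2]),fy,fo).round(4))
if len(sys.argv)>1:
    c=robot.read_camera("top"); 
    try:
        o,y,d=cassette(c); print("cass fence",fr(o,fy,fo).round(4),"yaw rel",round(y-fy,4),"world",o.round(4),y,np.round(d,4)); print("tcp in cass",fr(np.array(p[:2]),y,o).round(4))
    except Exception as e: print("no cass",e)
    if sys.argv[1]!="-": cv2.imwrite("pics/"+sys.argv[1],cv2.resize(ortho(c,.024)[:,:,::-1],(600,480)))
E
python3 st.py -
```

```text
t: 2.0
tool_pos: [0.5599, -0.122, 0.2149]
orientation: [-3.048, -0.76, 0.002]
force: [-0.1, 0.5, 0.3]
opening: 0.0929
gripper_force: 0.0
t 2.0 tcp [ 0.5599 -0.122   0.2149] psi 0.48883452297803404 q [-0.3   0.06  1.56 -0.    1.52  0.78] F [-0.1  0.5  0.3]
tcp in fence [-0.1868 -0.2654]
no cass max() iterable argument is empty
```

Converted, 0.04 m is 0.8, 0.027 m is 0.54.

```bash
python3 inch.py '{"deltas":[[0.093,0,0,0.8,0],[0.093,0,0,0.8,0],[0.093,0,0,0.8,0],[0.093,0,0,0.8,0],[0.093,0,0,0.54,0],[0.093,0.16,0,0,0],[0.093,0.14,0,0,0],[0.093,0.08,0,0,0],[0.093,0.08,0,0,0],[0.093,0.08,0,0,0]]}'; python3 inch.py '{"deltas":[[0.093,0.06,0,0,0.0045],[0.093,0.06,0,0,0.0045],[0.093,0.06,0,0,0.0045],[0.093,0.06,0,0,0.0045],[0.093,0.06,0,0,0.0045],[0.093,0.06,0,0,0.0045],[0.093,0.06,0,0,0.0045],[0.093,0.06,0,0,0.0045],[0.093,0.06,0,0,0.0045],[0.093,0.06,0,0,0.0045],[0.093,0.06,0,0,0.0045],[0.093,0.06,0,0,0.0045],[0.093,0.06,0,0,0.0045],[0.093,0.06,0,0,0.0045],[0.093,0.06,0,0,0.0045],[0.093,0,0,0,0]]}';python3 st.py -
```

```text
t: 3.05
tool_pos: [0.5856, -0.11, 0.0304]
orientation: [3.048, 0.755, 0.004]
force: [0.5, -0.1, 0.5]
opening: 0.0932
gripper_force: 0.0
t: 4.65
tool_pos: [0.6264, -0.094, 0.0286]
orientation: [3.123, 0.337, 0.001]
force: [-0.1, 0.7, 0.0]
opening: 0.0933
gripper_force: 0.0
t 4.65 tcp [ 0.6264 -0.094   0.0286] psi 0.21499897110549243 q [-0.23  0.37  1.56  0.    1.21  1.13] F [-0.1  0.7  0. ]
tcp in fence [-0.1158 -0.2528]
no cass max() iterable argument is empty
```

Run:
```python
from h import *; from plant import robot
a=robot.read_camera("top")["image"][130:280,160:400]; b=robot.read_camera("side")["image"][110:340,230:430]
a=cv2.resize(a,None,fx=1.67,fy=1.67); b=cv2.resize(b,None,fx=1.95,fy=1.95)
im=np.zeros((450,800,3),np.uint8); im[:a.shape[0],:a.shape[1]]=a; im[:b.shape[0],405:405+b.shape[1]]=b[:450]
cv2.imwrite("pics/p2.png",im[:,:,::-1])
```

```text
(no output)
```

View pics/p2.png

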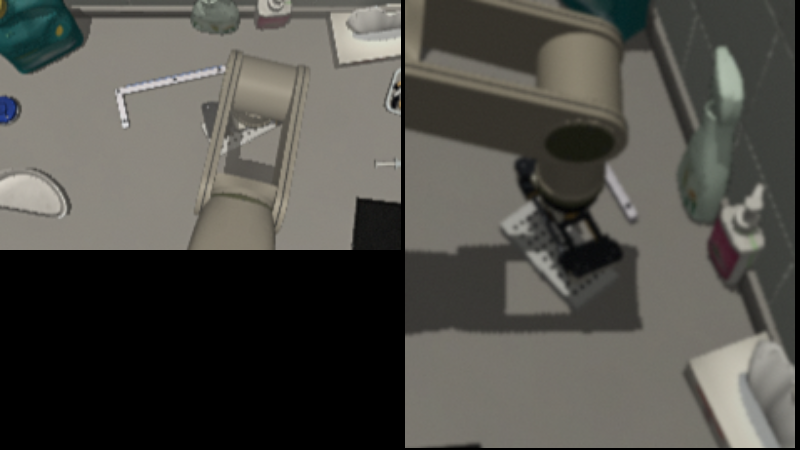

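The front edge of the cassette in the side view (about (279,223) to (317,264)) looks unmoved, yet the TCP reads above its middle. I'll check with projected points before moving anything.

Run:
```python
from h import *; from plant import robot; from scipy.spatial.transform import Rotation as Ro
s=robot.read_state(); M=Ro.from_rotvec(s["orientation"]).as_matrix(); p=np.array(s["tool_pos"]); print(s["t"],p,s["force"],s["wrist_torque"])
c=robot.read_camera("side"); a=c["image"][190:290,255:365][:,:,::-1]; a=cv2.resize(a,None,fx=5.4,fy=5.4,interpolation=cv2.INTER_CUBIC)
def dot(x,col):
    q=proj(c,x); cv2.circle(a,tuple(int(v) for v in ((q-[255,190])*5.4)),4,col,-1)
for sy in(-1,1):
    for z in(.022,0,-.06): dot(p+M@[0,sy*.055,z],(0,0,255) if z>.01 else (0,255,255) if z==0 else (255,0,255))
dot(p+M@[0,0,.022],(0,255,0))
o,y=np.array([.623,-.088]),.493; R=np.array([[np.cos(y),-np.sin(y)],[np.sin(y),np.cos(y)]])
for q in[(-.041,-.085),(-.041,.085),(.038,.085),(.038,-.085)]: dot([*(o+R@q),.024],(255,0,0))
cv2.imwrite("pics/p3.png",a)
```

```text
4.8 [ 0.62582134 -0.09411728  0.02844302] [ 0.23462871 -0.10882979  0.17259163] [ 0.03710595 -0.03041958 -0.05050796]
```

View pics/p3.png

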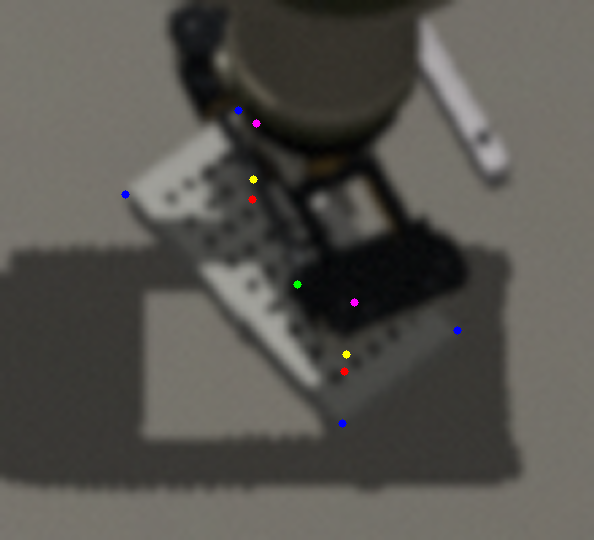

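The overlay shows the cassette unmoved: the blue points at its original corners still fit. The hand is drawn higher than its state says, and no force was felt. I'll back off and look again with the expected fingertips marked.

Converted, -0.04 m is -0.8, -0.03 m is -0.6.

```bash
python3 inch.py '{"deltas":[[0.093,0,0,-0.6,0],[0.093,-0.8,0,0,0],[0.093,-0.8,0,0,0],[0.093,-0.8,0,0,0],[0.093,-0.6,0,0,0],[0.093,0,0,0.6,0],[0.093,0,0,0,0],[0.093,0,0,0,0]]}'
python3 - <<'E'
from h import *; from plant import robot; from scipy.spatial.transform import Rotation as Ro
s=robot.read_state(); M=Ro.from_rotvec(s["orientation"]).as_matrix(); p=np.array(s["tool_pos"]); print(s["t"],p,s["force"])
im=np.zeros((420,800,3),np.uint8)
for k,(n,x0,y0,W,H,f) in enumerate([("side",210,120,130,140,3),("top",220,140,130,140,3)]):
    c=robot.read_camera(n); a=c["image"][y0:y0+H,x0:x0+W][:,:,::-1]; a=cv2.resize(a,None,fx=f,fy=f,interpolation=cv2.INTER_CUBIC)
    for sy in(-1,1):
        for z in(.022,0,-.06):
            q=proj(c,p+M@[0,sy*.055,z]); cv2.circle(a,tuple(int(v) for v in ((q-[x0,y0])*f)),3,(0,0,255) if z>.01 else (0,255,255) if z==0 else (255,0,255),-1)
    im[:a.shape[0],k*400:k*400+a.shape[1]]=a
cv2.imwrite("pics/p4.png",im)
E
```

```text
t: 5.65
tool_pos: [0.479, -0.126, 0.0285]
orientation: [-3.123, -0.338, 0.002]
force: [-0.6, -0.4, 0.8]
opening: 0.0932
gripper_force: 0.0
5.65 [ 0.47898094 -0.12603512  0.02848444] [-0.62286032 -0.35677075  0.79901508]
```

View pics/p4.png

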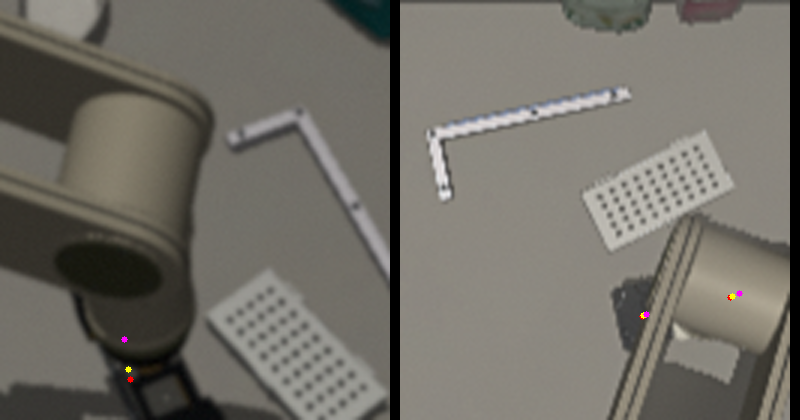

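Converted, 0.003 m is 0.06.

```bash
python3 inch.py '{"deltas":[[0.093,0,0,0.06,0],[0.093,0,0,0.06,0],[0.093,0,0,0,0]]}'; python3 inch.py '{"deltas":[[0.093,0,0,0.06,0],[0.093,0,0,0,0]]}';  python3 - <<'E'
from h import *; from plant import robot; from scipy.spatial.transform import Rotation as Ro
s=robot.read_state(); M=Ro.from_rotvec(s["orientation"]).as_matrix(); p=np.array(s["tool_pos"]); print(p)
for n in("side","top"):
    c=robot.read_camera(n); g=cv2.cvtColor(c["image"],cv2.COLOR_RGB2GRAY); cv2.imwrite(f"pics/{n}_raw5.png",c["image"][:,:,::-1]); print(n,proj(c,p+M@[0,0,.022]),proj(c,p+M@[0,.055,.022]),proj(c,p+M@[0,-.055,.022]),proj(c,p+M@[0,.094,-.062]),proj(c,p+M@[0,-.094,-.062]))
E
```

```text
t: 6.05
tool_pos: [0.4794, -0.126, 0.0222]
orientation: [-3.123, -0.339, 0.001]
force: [-0.4, 0.4, -0.2]
opening: 0.0927
gripper_force: 0.0
t: 6.25
tool_pos: [0.4791, -0.1261, 0.0191]
orientation: [-3.123, -0.338, 0.001]
force: [0.1, 0.1, 0.5]
opening: 0.0929
gripper_force: 0.0
[ 0.47913581 -0.12608309  0.01907201]
side [261.26483227 264.21488542] [269.13799619 281.17660813] [253.68264046 247.88002481] [274.18098103 282.15698833] [246.28811717 222.71678616]
top [315.20701599 242.3173716 ] [329.80615661 239.11977616] [300.56846928 245.52359803] [343.87485526 235.59935382] [291.01087407 247.17580962]
```

No force with the tips nominally 3 mm below the counter, so the true tip height differs from the state. I'll look once at the side view.

Run:
```python
import cv2
a=cv2.imread("pics/side_raw5.png")[190:340,190:390]; a=cv2.resize(a,None,fx=4,fy=4,interpolation=cv2.INTER_CUBIC)
for q,c in(((261.3,264.2),(0,255,0)),((269.1,281.2),(0,0,255)),((253.7,247.9),(0,0,255)),((274.2,282.2),(255,0,255)),((246.3,222.7),(255,0,255))):
    cv2.circle(a,(int((q[0]-190)*4),int((q[1]-190)*4)),4,c,-1)
cv2.imwrite("pics/p5.png",a)
```

```text
(no output)
```

View pics/p5.png

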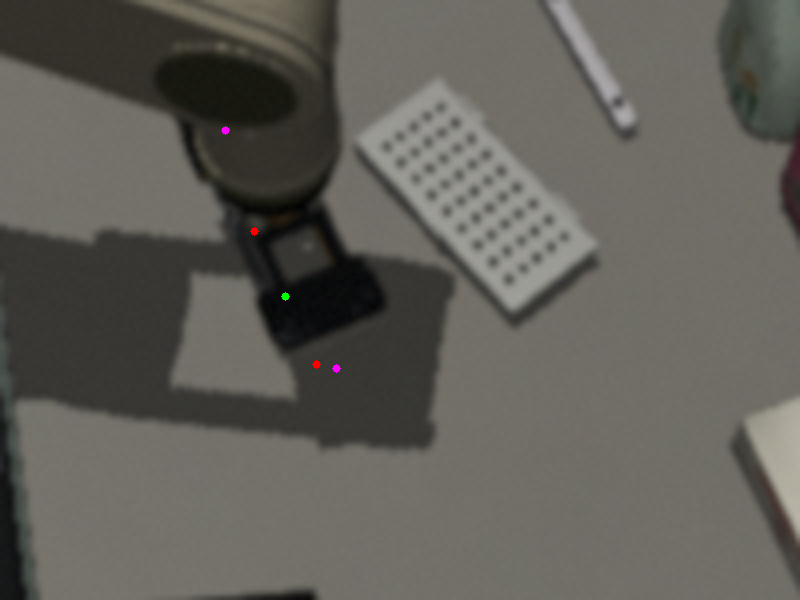

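Run:
```python
from h import *; from plant import robot; from scipy.spatial.transform import Rotation as Ro
s=robot.read_state(); M=Ro.from_rotvec(s["orientation"]).as_matrix(); p=np.array(s["tool_pos"]); c=dict(np.load("side0.npz"))
for dz in(0,.03,.06,.09,.12): print(dz,[proj(c,p+M@[sx*.0375,.094,-.062]+[0,0,dz]).round(1).tolist() for sx in(-1,1)])
s0=[.13427188,-.58422424,.21457438]
print("obs (261,277),(286,265); start hand side px", proj(c,s0))
```

```text
0 [[260.6, 287.9], [287.7, 276.4]]
0.03 [[260.0, 283.6], [287.7, 271.9]]
0.06 [[259.4, 279.1], [287.7, 267.1]]
0.09 [[258.7, 274.3], [287.7, 262.2]]
0.12 [[258.0, 269.3], [287.8, 257.0]]
obs (261,277),(286,265); start hand side px [116.78330041 478.44362689]
```

```bash
cat > ok.py <<'E'
from plant import robot; import numpy as np,sys
f=np.linalg.norm(robot.read_state()["force"]); print("F",round(f,2)); sys.exit(f>3)
E
python3 inch.py '{"deltas":[[0.093,0,0,0.06,0],[0.093,0,0,0.06,0],[0.093,0,0,0,0]]}' | grep pos && python3 ok.py && python3 inch.py '{"deltas":[[0.093,0,0,0.06,0],[0.093,0,0,0.06,0],[0.093,0,0,0,0]]}' | grep pos && python3 ok.py && python3 inch.py '{"deltas":[[0.093,0,0,0.06,0],[0.093,0,0,0.06,0],[0.093,0,0,0,0]]}' | grep pos && python3 ok.py && python3 inch.py '{"deltas":[[0.093,0,0,0.06,0],[0.093,0,0,0.06,0],[0.093,0,0,0,0]]}' | grep pos && python3 ok.py
```

```text
tool_pos: [0.479, -0.1261, 0.0129]
F 0.62False
```

Converted, 0.003 m is 0.06.

```bash
sed -i 's/sys.exit(f>3)/sys.exit(int(f>3))/' ok.py
python3 inch.py '{"deltas":[[0.093,0,0,0.06,0],[0.093,0,0,0.06,0],[0.093,0,0,0,0]]}' | grep pos && python3 ok.py && python3 inch.py '{"deltas":[[0.093,0,0,0.06,0],[0.093,0,0,0.06,0],[0.093,0,0,0,0]]}' | grep pos && python3 ok.py && python3 inch.py '{"deltas":[[0.093,0,0,0.06,0],[0.093,0,0,0.06,0],[0.093,0,0,0,0]]}' | grep pos && python3 ok.py && python3 inch.py '{"deltas":[[0.093,0,0,0.06,0],[0.093,0,0,0.06,0],[0.093,0,0,0,0]]}' | grep pos && python3 ok.py
```

```text
tool_pos: [0.479, -0.1261, 0.0069]
F 0.38
tool_pos: [0.479, -0.1261, 0.001]
F 0.92
tool_pos: [0.4797, -0.1263, -0.0029]
F 21.83
```

The fingertips touch the counter at a reading of z ≈ -0.002 with the hand open. Earlier they simply passed over the cassette. I'll raise to z ≈ 0.005, line up with the front wall and repeat the push.

Converted, 0.0353 m is 0.706, -0.01 m is -0.2, -0.14 rad / 4 = -0.035.

```bash
python3 inch.py '{"deltas":[[0.093,0,0,-0.2,0],[0.093,0,0,0,0],[0.093,0.706,0.156,0,0],[0.093,0.706,0.156,0,0],[0.093,0,0,0,-0.035],[0.093,0,0,0,-0.0343],[0.093,0,0,0,0]]}'; python3 st.py; python3 inch.py '{"deltas":[[0.093,0.12,0,0,0],[0.093,0.12,0,0,0],[0.093,0.12,0,0,0],[0.093,0.1,0,0,0],[0.093,0.06,0,0,0],[0.093,0.06,0,0,0],[0.093,0.06,0,0,0],[0.093,0.06,0,0,0]]}'; python3 st.py
```

```text
t: 8.25
tool_pos: [0.5517, -0.1262, 0.0048]
orientation: [-3.045, -0.77, 0.001]
force: [0.9, -0.2, -0.5]
opening: 0.0934
gripper_force: 0.0
t 8.25 tcp [ 0.5517 -0.1262  0.0048] psi 0.4952304638162431 q [-0.32  0.24  1.77  0.    1.13  0.76] F [ 0.9 -0.2 -0.5]
tcp in fence [-0.1958 -0.2677]
t: 9.05
tool_pos: [0.5823, -0.1099, 0.0055]
orientation: [3.047, 0.766, -0.001]
force: [-3.1, -1.5, 2.0]
opening: 0.0929
gripper_force: 1.5
t 9.05 tcp [ 0.5823 -0.1099  0.0055] psi 0.4926169334023155 q [-0.27  0.31  1.69 -0.    1.15  0.81] F [-3.1 -1.5  2. ]
tcp in fence [-0.1623 -0.2586]
```

Contact is made, at about 3.5 N. Now I'll push and turn.

Converted, 0.003 m is 0.06, 0.018 rad / 4 = 0.0045.

```bash
python3 inch.py '{"deltas":[[0.093,0.06,0,0,0.0045],[0.093,0.06,0,0,0.0045],[0.093,0.06,0,0,0.0045],[0.093,0.06,0,0,0.0045],[0.093,0.06,0,0,0.0045],[0.093,0.06,0,0,0.0045],[0.093,0.06,0,0,0.0045],[0.093,0.06,0,0,0.0045],[0.093,0.06,0,0,0.0045],[0.093,0.06,0,0,0.0045],[0.093,0.06,0,0,0.0045],[0.093,0.06,0,0,0.0045],[0.093,0.06,0,0,0.0045],[0.093,0.06,0,0,0.0045],[0.093,0.06,0,0,0.0045],[0.093,0.06,0,0,0],[0.093,0.06,0,0,0],[0.093,0,0,0,0]]}';python3 st.py; python3 inch.py '{"deltas":[[0.093,-0.2,0,0,0],[0.093,-1,0,0,0],[0.093,0,0,-1,0],[0.093,-1,0,-1,0],[0.093,-1,0,-1,0],[0.093,0,0,0,0]]}'; python3 st.py -
python3 - <<'E'
from h import *; from plant import robot
c=robot.read_camera("side")
for k in(10,15,20):
  try:print(k,*cassette(c,k))
  except Exception as e:print(e)
E
```

```text
t: 10.85
tool_pos: [0.631, -0.0924, 0.0057]
orientation: [3.122, 0.35, 0.001]
force: [0.2, 0.7, -0.5]
opening: 0.0932
gripper_force: 0.0
t 10.85 tcp [ 0.631  -0.0924  0.0057] psi 0.22303623081799542 q [-0.23  0.41  1.55  0.    1.17  1.12] F [ 0.2  0.7 -0.5]
tcp in fence [-0.111  -0.2521]
t: 11.45
tool_pos: [0.5032, -0.1232, 0.1327]
orientation: [3.117, 0.347, 0.013]
force: [1.4, -0.4, 0.3]
opening: 0.093
gripper_force: 0.0
t 11.45 tcp [ 0.5032 -0.1232  0.1327] psi 0.22175846121455922 q [-0.34 -0.05  1.82 -0.    1.35  1.01] F [ 1.4 -0.4  0.3]
tcp in fence [-0.2424 -0.2541]
cass fence [-0.0588 -0.251 ] yaw rel 0.0029 world [ 0.6817 -0.0798] 0.22462244379308463 [0.076  0.1683]
tcp in cass [-0.1837 -0.0026]
10 [ 0.68135879 -0.07499372] 0.22091104513303278 (np.float64(0.08009728125234446), np.float64(0.17237264910837016))
15 [ 0.68178252 -0.07515151] 0.220672479635447 (np.float64(0.07889176235596332), np.float64(0.17106888669729237))
20 [ 0.68220372 -0.07529057] 0.22045628125247824 (np.float64(0.07762550129493076), np.float64(0.1697568219701449))
```

The cassette is now parallel to the fence (0.003 rad), with its origin at fence (-0.059,-0.251). Next is the end push: go round to the right end, turn a quarter, narrow the fingers and probe the height.

Converted, 0.045 m is 0.9, 0.0364 m is 0.728, -0.1427 rad / 4 = -0.0357.

```bash
python3 inch.py '{"deltas":[[0.045,0.728,0.528,0,0],[0.045,0.728,0.528,0,0],[0.045,0.728,0.528,0,0],[0.045,0.728,0.528,0,0],[0.045,0.728,0.528,0,0],[0.045,0,0,0,-0.0357],[0.045,0,0,0,-0.0357],[0.045,0,0,0,-0.0357],[0.045,0,0,0,-0.0357],[0.045,0,0,0,-0.0357],[0.045,0,0,0,-0.0357],[0.045,0,0,0,-0.0357],[0.045,0,0,0,-0.0357],[0.045,0,0,0,-0.0357],[0.045,0,0,0,-0.0357],[0.045,0,0,0,-0.0357],[0.045,0,0,0.9,0],[0.045,0,0,0.9,0],[0.045,0,0,0,0]]}'; python3 st.py
python3 inch.py '{"deltas":[[0.045,0,0,0.06,0],[0.045,0,0,0.06,0],[0.045,0,0,0.06,0],[0.045,0,0,0,0]]}' | grep pos && python3 ok.py && python3 inch.py '{"deltas":[[0.045,0,0,0.06,0],[0.045,0,0,0.06,0],[0.045,0,0,0,0]]}' | grep pos && python3 ok.py && python3 inch.py '{"deltas":[[0.045,0,0,0.06,0],[0.045,0,0,0.06,0],[0.045,0,0,0,0]]}' | grep pos && python3 ok.py && python3 inch.py '{"deltas":[[0.045,0,0,0.06,0],[0.045,0,0,0.06,0],[0.045,0,0,0,0]]}' | grep pos && python3 ok.py && python3 inch.py '{"deltas":[[0.045,0,0,0.06,0],[0.045,0,0,0.06,0],[0.045,0,0,0,0]]}' | grep pos && python3 ok.py
```

```text
t: 13.45
tool_pos: [0.7026, -0.2068, 0.0241]
orientation: [-1.951, -2.441, 0.008]
force: [-0.8, 0.5, -1.8]
opening: 0.045
gripper_force: 0.0
t 13.45 tcp [ 0.7026 -0.2068  0.0241] psi 1.7928384533134016 q [-0.36  0.64  1.2   0.    1.31 -0.58] F [-0.8  0.5 -1.8]
tcp in fence [-0.0662 -0.3795]
tool_pos: [0.7107, -0.2102, 0.0292]
F 0.5
tool_pos: [0.7091, -0.2097, 0.0208]
F 0.98
tool_pos: [0.709, -0.2096, 0.0144]
F 1.13
tool_pos: [0.709, -0.2096, 0.0084]
F 0.94
tool_pos: [0.709, -0.2096, 0.0024]
F 1.12
```

Converted, 0.01 m is 0.2, 0.006 m is 0.12.

```bash
python3 inch.py '{"deltas":[[0.045,0,0,-0.06,0],[0.045,0.2,0,0,0],[0.045,0.2,0,0,0],[0.045,0.2,0,0,0],[0.045,0.06,0,0,0],[0.045,0.06,0,0,0],[0.045,0.06,0,0,0],[0.045,0.12,0,0,0],[0.045,0.12,0,0,0],[0.045,0.12,0,0,0],[0.045,0.12,0,0,0],[0.045,0.12,0,0,0],[0.045,0.12,0,0,0],[0.045,0.12,0,0,0],[0.045,0.12,0,0,0],[0.045,0.12,0,0,0],[0.045,0.12,0,0,0]]}';python3 st.py -; python3 inch.py '{"deltas":[[0.045,0.12,0,0,0],[0.045,0.12,0,0,0],[0.045,0.12,0,0,0],[0.045,0.12,0,0,0],[0.045,0.12,0,0,0],[0.045,0.12,0,0,0],[0.045,0.12,0,0,0],[0.045,0.12,0,0,0],[0.045,0.12,0,0,0],[0.045,0.12,0,0,0],[0.045,0.12,0,0,0],[0.045,0.12,0,0,0],[0.045,0,0,0,0]]}';python3 st.py -
```

```text
t: 16.75
tool_pos: [0.6877, -0.1128, 0.0064]
orientation: [1.962, 2.453, 0.0]
force: [0.3, -1.7, 0.9]
opening: 0.0447
gripper_force: 1.2
t 16.75 tcp [ 0.6877 -0.1128  0.0064] psi 1.792456137905947 q [-0.24  0.56  1.36 -0.    1.23 -0.46] F [ 0.3 -1.7  0.9]
tcp in fence [-0.0602 -0.2845]
cass fence [nan nan] yaw rel 0.0015 world [nan nan] 0.22320276693345484 [0.0769    nan]
tcp in cass [nan nan]
t: 18.1
tool_pos: [0.6716, -0.0418, 0.0061]
orientation: [-1.961, -2.454, -0.0]
force: [-0.3, 0.4, 0.3]
opening: 0.045
gripper_force: 0.0
t 18.1 tcp [ 0.6716 -0.0418  0.0061] psi 1.7932623078614962 q [-0.14  0.5   1.44  0.    1.21 -0.36] F [-0.3  0.4  0.3]
tcp in fence [-0.0602 -0.2117]
cass fence [nan nan] yaw rel 0.0046 world [nan nan] 0.22629343889257778 [0.0777    nan]
tcp in cass [nan nan]
  return _methods._mean(a, axis=axis, dtype=dtype,
  ret = ret.dtype.type(ret / rcount)
  return _methods._mean(a, axis=axis, dtype=dtype,
  ret = ret.dtype.type(ret / rcount)
```

Converted, -0.04 m is -0.8, -0.02 m is -0.4.

```bash
python3 inch.py '{"deltas":[[0.045,0.12,0,0,0],[0.045,0.12,0,0,0],[0.045,0.12,0,0,0],[0.045,0.12,0,0,0],[0.045,0,0,0,0],[0.045,-0.2,0,0,0],[0.045,-0.4,0,0,0],[0.045,0,0,-0.8,0],[0.045,0,0,-0.8,0],[0.045,0,-0.8,-0.4,0],[0.045,0,-0.8,0,0],[0.045,0,-0.8,0,0],[0.045,0,0,0,0]]}';python3 st.py -
```

```text
t: 19.45
tool_pos: [0.5506, -0.0772, 0.1042]
orientation: [-1.962, -2.447, 0.005]
force: [0.4, 0.0, 0.4]
opening: 0.0451
gripper_force: 0.0
t 19.45 tcp [ 0.5506 -0.0772  0.1042] psi 1.7900892871277638 q [-0.23  0.1   1.73 -0.    1.32 -0.45] F [0.4 0.  0.4]
tcp in fence [-0.1861 -0.2197]
cass fence [nan nan] yaw rel 0.0101 world [nan nan] 0.23177431642064378 [0.1023    nan]
tcp in cass [nan nan]
  return _methods._mean(a, axis=axis, dtype=dtype,
  ret = ret.dtype.type(ret / rcount)
```

Careful with the scale: shifts go in shares of 50 mm and turns go in shares of 4 rad. That gives: 0.043 m is 0.86, 0.033 m is 0.66, 0.1427 rad / 4 = 0.0357.

```bash
python3 inch.py '{"deltas":[[0.093,0.86,0,0,0],[0.093,0.86,0,0,0],[0.093,0.86,0,0,0],[0.093,0,0,0,0.0357],[0.093,0,0,0,0.0357],[0.093,0,0,0,0.0357],[0.093,0,0,0,0.0357],[0.093,0,0,0,0.0357],[0.093,0,0,0,0.0357],[0.093,0,0,0,0.0357],[0.093,0,0,0,0.0357],[0.093,0,0,0,0.0357],[0.093,0,0,0,0.0357],[0.093,0,0,0,0.0357],[0.093,0,0,0.66,0],[0.093,0,0,0.66,0],[0.093,0,0,0.66,0],[0.093,0,0,0,0],[0.093,0,0,0,0]]}';python3 st.py
```

```text
t: 21.4
tool_pos: [0.5286, 0.0502, 0.0077]
orientation: [-3.122, -0.349, 0.001]
force: [-0.1, 0.3, 1.7]
opening: 0.0929
gripper_force: 0.0
t 21.4 tcp [0.5286 0.0502 0.0077] psi 0.22233028688887957 q [-0.    0.15  1.86 -0.    1.12  1.35] F [-0.1  0.3  1.7]
tcp in fence [-0.1795 -0.0906]
```

Converted, 0.02 m is 0.4, 0.003 m is 0.06.

```bash
python3 inch.py '{"deltas":[[0.093,0.4,0,0.04,0],[0.093,0.4,0,0,0],[0.093,0.4,0,0,0],[0.093,0.06,0,0,0],[0.093,0.06,0,0,0],[0.093,0.06,0,0,0],[0.093,0.06,0,0,0],[0.093,0.06,0,0,0],[0.093,0.06,0,0,0],[0.093,0.06,0,0,0],[0.093,0.06,0,0,0],[0.093,0.04,0,0,0],[0.093,0,0,0,0]]}' >/dev/null;python3 st.py; python3 inch.py '{"deltas":[[0.093,0.02,0,0,0],[0.093,0.02,0,0,0],[0.093,0,0,0,0]]}'; python3 ok.py && python3 inch.py '{"deltas":[[0.093,0.02,0,0,0],[0.093,0.02,0,0,0],[0.093,0,0,0,0]]}' && python3 ok.py;python3 st.py
```

```text
t 22.7 tcp [0.6121 0.0698 0.0052] psi 0.2228594700404881 q [0.03 0.36 1.62 0.   1.16 1.38] F [-0.8  0.6  0.7]
tcp in fence [-0.0937 -0.0898]
t: 23.0
tool_pos: [0.6137, 0.0701, 0.0052]
orientation: [-3.122, -0.349, -0.0]
force: [-1.6, -0.9, 0.4]
opening: 0.093
gripper_force: 1.1
F 1.88
t: 23.3
tool_pos: [0.6157, 0.0706, 0.0052]
orientation: [-3.122, -0.349, -0.0]
force: [-1.5, -0.7, 0.9]
opening: 0.0929
gripper_force: 0.8
F 1.88
t 23.3 tcp [0.6157 0.0706 0.0052] psi 0.2227542788039374 q [0.03 0.37 1.61 0.   1.16 1.38] F [-1.5 -0.7  0.9]
tcp in fence [-0.0901 -0.0898]
```

Converted, 0.001 m is 0.02.

```bash
python3 inch.py '{"deltas":[[0.093,0.02,0,0,0],[0.093,0.02,0,0,0],[0.093,0,0,0,0]]}'|grep force: ; python3 ok.py && python3 inch.py '{"deltas":[[0.093,0.02,0,0,0],[0.093,0.02,0,0,0],[0.093,0,0,0,0]]}'|grep force: && python3 ok.py&& python3 inch.py '{"deltas":[[0.093,0.02,0,0,0],[0.093,0.02,0,0,0],[0.093,0,0,0,0]]}'|grep force: && python3 ok.py;python3 st.py
```

```text
force: [-2.6, -0.3, 0.1]
gripper_force: 1.2
F 2.65
force: [-11.6, -1.7, 8.2]
gripper_force: 5.8
F 14.36
t 23.9 tcp [0.6177 0.0712 0.005 ] psi 0.22246035945414502 q [ 0.03  0.38  1.6  -0.    1.17  1.38] F [-11.6  -1.7   8.2]
tcp in fence [-0.088  -0.0897]
```

Seated on the rail: the force rose to 12 N. Now the end push to the stop.

Converted, -0.05 m is -1, -0.01 m is -0.2, -0.1427 rad / 4 = -0.0357.

```bash
python3 inch.py '{"deltas":[[0.093,-0.2,0,0,0],[0.093,-0.4,0,0,0],[0.035,0,0,-1,0],[0.035,0,0,-1,0],[0.035,0.34,0.68,0,0],[0.035,0.34,0.68,0,0],[0.035,0.34,0.68,0,0],[0.035,0.34,0.68,0,0],[0.035,0,0,0,-0.0357],[0.035,0,0,0,-0.0357],[0.035,0,0,0,-0.0357],[0.035,0,0,0,-0.0357],[0.035,0,0,0,-0.0357],[0.035,0,0,0,-0.0357],[0.035,0,0,0,-0.0357],[0.035,0,0,0,-0.0357],[0.035,0,0,0,-0.0357],[0.035,0,0,0,-0.0357]]}';python3 inch.py '{"deltas":[[0.035,0,0,0,-0.0357],[0.035,0,0,0,0]]}'; python3 st.py
```

```text
t: 25.7
tool_pos: [0.6872, -0.0529, 0.1055]
orientation: [2.124, 2.313, 0.001]
force: [0.6, -0.1, -0.0]
opening: 0.0348
gripper_force: 0.0
t: 25.9
tool_pos: [0.6871, -0.0529, 0.1055]
orientation: [1.958, 2.455, 0.001]
force: [-0.6, -0.3, 0.4]
opening: 0.035
gripper_force: 0.0
t 25.9 tcp [ 0.6871 -0.0529  0.1055] psi 1.7949682238542415 q [-0.15  0.43  1.33  0.    1.38 -0.38] F [-0.6 -0.3  0.4]
tcp in fence [-0.0475 -0.2259]
```

Converted, 0.04 m is 0.8, -0.002 m is -0.04.

```bash
python3 inch.py '{"deltas":[[0.035,0,-0.04,0.8,0],[0.035,0,0,0.8,0],[0.035,0,0,0.4,0],[0.035,0,0,0,0],[0.035,0,0,0,0],[0.035,0.2,0,0,0],[0.035,0.2,0,0,0],[0.035,0.1,0,0,0],[0.035,0.06,0,0,0],[0.035,0.06,0,0,0],[0.035,0.06,0,0,0],[0.035,0,0,0,0]]}'>/dev/null;python3 st.py; python3 ok.py && python3 inch.py '{"deltas":[[0.035,0.04,0,0,0],[0.035,0.04,0,0,0],[0.035,0,0,0,0]]}'|grep force: ; python3 ok.py && python3 inch.py '{"deltas":[[0.035,0.02,0,0,0],[0.035,0.02,0,0,0],[0.035,0,0,0,0]]}'|grep force: && python3 ok.py&& python3 inch.py '{"deltas":[[0.035,0.02,0,0,0],[0.035,0.02,0,0,0],[0.035,0,0,0,0]]}'|grep force: && python3 ok.py && python3 inch.py '{"deltas":[[0.035,0.02,0,0,0],[0.035,0.02,0,0,0],[0.035,0,0,0,0]]}'|grep force: && python3 ok.py;python3 st.py
```

```text
t 27.1 tcp [ 0.677  -0.0198  0.0052] psi 1.7926923284431533 q [-0.1   0.51  1.42  0.    1.21 -0.33] F [ 0.7 -0.4  0.5]
tcp in fence [-0.0501 -0.1914]
F 0.96
force: [-0.5, -0.5, 0.3]
gripper_force: 0.0
F 0.77
force: [0.6, -1.4, 0.9]
gripper_force: 0.8
F 1.76
force: [1.2, -0.5, -1.3]
gripper_force: 0.7
F 1.86
force: [0.6, -0.7, -0.2]
gripper_force: 0.5
F 0.93
t 28.3 tcp [ 0.6748 -0.0102  0.0052] psi 1.7926334823113763 q [-0.09  0.5   1.43  0.    1.21 -0.31] F [ 0.6 -0.7 -0.2]
tcp in fence [-0.0501 -0.1816]
```

Converted, 0.001 m is 0.02.

```bash
python3 inch.py '{"deltas":[[0.035,0.02,0,0,0],[0.035,0.02,0,0,0],[0.035,0,0,0,0]]}'|grep force: ; python3 ok.py && python3 inch.py '{"deltas":[[0.035,0.02,0,0,0],[0.035,0.02,0,0,0],[0.035,0,0,0,0]]}'|grep force: && python3 ok.py&& python3 inch.py '{"deltas":[[0.035,0.02,0,0,0],[0.035,0.02,0,0,0],[0.035,0,0,0,0]]}'|grep force: && python3 ok.py && python3 inch.py '{"deltas":[[0.035,0.02,0,0,0],[0.035,0.02,0,0,0],[0.035,0,0,0,0]]}'|grep force: && python3 ok.py;python3 st.py
```

```text
force: [-0.3, -6.5, -1.0]
gripper_force: 3.2
F 6.56
t 28.6 tcp [ 0.6745 -0.0096  0.0052] psi 1.7921613153104161 q [-0.09  0.5   1.43 -0.    1.2  -0.31] F [-0.3 -6.5 -1. ]
tcp in fence [-0.0503 -0.181 ]
```

Against the stop at the predicted spot. I'll firm it slightly, withdraw and look.

Converted, -0.05 m is -1, -0.035 m is -0.7.

```bash
python3 inch.py '{"deltas":[[0.035,0.02,0,0,0],[0.035,0,0,0,0],[0.035,-0.2,0,0,0],[0.035,-0.6,0,0,0],[0.035,0,0,-1,0],[0.035,0,0,-1,0],[0.035,0,0,-1,0],[0.035,-0.6,-0.7,0,0],[0.035,-0.6,-0.7,0,0],[0.035,-0.6,-0.7,0,0],[0.035,-0.6,-0.7,0,0],[0.035,-0.6,-0.7,0,0],[0.035,-0.6,-0.7,0,0],[0.035,0,0,0,0]]}'
python3 - <<'E'
from h import *; from plant import robot
P=[]; o=np.array([.6838,.178]);y=.2217; R=np.array([[np.cos(y),-np.sin(y)],[np.sin(y),np.cos(y)]])
px=lambda p:tuple(int(round(v)) for v in((.25-p[1])*S,(.76-p[0])*S))
for n in("top","side"):
    c=robot.read_camera(n); im=ortho(c,.022)[:,:,::-1].copy()
    P.append(cv2.resize(im[20:270,60:460],(600,375)))
    np.savez(f"{n}F.npz",**c)
cv2.imwrite("pics/fin.png",cv2.resize(np.vstack(P),(480,600)))
E
```

```text
t: 30.0
tool_pos: [0.5149, -0.2724, 0.1556]
orientation: [1.968, 2.449, -0.002]
force: [1.1, 0.4, -0.2]
opening: 0.035
gripper_force: 0.0
```

View pics/fin.png

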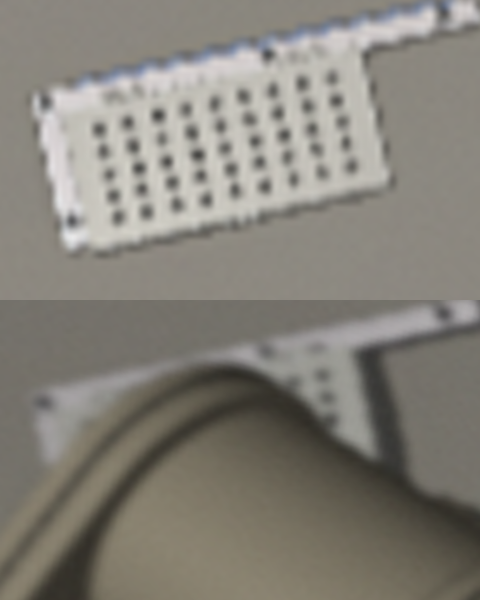

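The top view shows the cassette tucked into the corner. There are no dark gaps along the rail (about (75,100) to (365,45)) or along the stop (about (65,110) to (85,235)). I'll do a numeric check of the front and right edges.

Run:
```python
from h import *
c=dict(np.load("topF.npz"))
for k in(20,30):
    b=blobs(c,.024,k)[0]; q=fr(w(b[:,0]),.2217,np.array([.6838,.178]))
    f=q[(abs(q[:,0]+.079)<.008)&(q[:,1]<-.02)&(q[:,1]>-.155)]; e=q[(abs(q[:,1]+.17)<.01)&(q[:,0]<-.012)&(q[:,0]>-.07)]
    print(k,"front",np.polyfit(f[:,1],f[:,0],1)[0].round(4),np.median(f[:,0]).round(4),"end",np.polyfit(e[:,0],e[:,1],1)[0].round(4),np.median(e[:,1]).round(4))
```

```text
20 front -0.0048 -0.0783 end -0.0054 -0.1707
30 front -0.0061 -0.0777 end -0.0062 -0.1701
```

```bash
python3 -c "
from plant import robot; print(robot.close_job())"
```

```text
the job is handed in; nothing more can be done
None
```

The cassette was pushed into the corner, flush along the long rail and against the short stop (top view: within about 1 mm and 0.006 rad); the hand was withdrawn clear and the job handed in at about 30 s.

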